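# Load the bushing stack onto the sprung assembly post

## Task

Build the heel pivot stack on the assembly post: thread the wide black bushing onto the post first, then the narrow one on top of it. The post's spring leaves hold the bushings up, so press the stack down past them until the wide bushing sits flat on the fixture's seat and the narrow one flat on the wide one. Leave the toe piece, the heel tracks and the awl where they lie.

Things in the scene. Friction and masses are not known exactly. Their poses are not given: they have to be found in the camera images.
- wide_bushing: wide black plastic bushing: plain ring, outer diameter 52 mm, bore 20 mm, 16 mm high, about 40 g; lies flat on the bench. Origin at the centre of its underside, z up along the bore
- narrow_bushing: narrow black plastic bushing: plain ring, outer diameter 40 mm, bore 20 mm, 12 mm high, about 18 g; lies flat on the bench. Origin at the centre of its underside, z up along the bore
- fixture: assembly fixture fixed to the bench: aluminium base 120 x 100 x 14 mm, on it a steel boss 60 mm in diameter and 8 mm high, in whose middle stands a vertical steel post. The finished stack is 28 mm high and lies below the bulge of the post's spring leaves. Origin at the centre of the base's underside, z up
- seat (a point): the seat: centre of the boss's flat top, at the foot of the post and on its axis, 22 mm above the bench; z up along the post. To press, the fingertips can straddle the post, 25 to 30 mm apart, on the upper bushing's top face
- leaves (a point): point on the post's axis at the bulge of its three spring leaves, 35 mm above the seat; the leaves bulge to 12 mm from the axis and taper back into the post 29 and 46 mm above the seat. A bushing slid on stops on them with its underside about 37 mm above the seat; pressed with roughly 5 to 15 N it slips over them
- post_tip (a point): top of the post, 74 mm above the seat, 96 mm above the bench; the post is 16 mm in diameter, its last 10 mm tapered to a 6 mm tip
- toe_piece: red toe piece of a ski binding, 75 x 62 x 33 mm, bystander; origin at the centre of its underside
- heel_track_a: chrome heel track, channel 130 x 40 x 14 mm, bystander; origin at the centre of its underside, x along it
- heel_track_b: second chrome heel track, same size, bystander
- awl: awl with wooden handle, 135 mm long, 28 mm thick, bystander; lies along its x, tip to +x, origin under its middle

How it is judged:
By the outcome, as a careful person would: the job done as asked, in the order asked, and still so for the second after the job is handed in, with the robot touching nothing.
It also fails if it takes over 56 s, if anything falls off the work surface, if the arm or the gripper's body presses on something with over 40 N, if the wrist force passes 120 N, or if a joint passes its speed limit or range.

## Robot

A 6-joint arm with a two-finger parallel gripper is mounted at the origin on the work surface. World frame = base frame: x ahead of the robot, y to its left, z up, the work surface at z = 0. Lengths are in m, angles in rad, forces in N, time in s.
With the tool pointing down it reaches from about 0.375 to 0.75 m from the base axis. Payload 9 kg.
Tool frame: the origin (TCP) lies midway between the tips of the shut fingers; the grasp point (between the pads) lies 19 mm behind it (hold_point_z is the distance from the TCP to the grasp point, in m); z points along the fingers, y is the line along which they close (so a half turn about z gives the same grasp; the last joint's range is limited). The gripper opens to 85 mm and grips with 20 to 120 N. Pads are 22 mm wide; open, the fingers measure 114 mm over their backs; the gripper's body (76 mm by 85 mm) begins 54 mm behind the grasp point. The pads swing forward as they close: fully open they stand 13 mm farther back than shut.
Start: joints at [0.995, 0.104, 0.097, 1.564, 0, 1.353], TCP at [0.21, 0.562, 0.231] pointing down, gripper open.
Joint ranges: [-2.99, 2.99], [-0.84, 1.86], [-1.1, 1.16], [-1.84, 2.11], [-1.51, 1.56], [-3.14, 3.14]. Speed limits (rad/s): [2.22, 2.22, 2.57, 3.14, 3.14, 3.14].

## Interface

Orientations are given as [roll, pitch, yaw] about the fixed x, y, z axes, in that order (R = Rz(yaw) Ry(pitch) Rx(roll)).
In Python, from cell import get_state, get_image, get_calibration, close_job, hold_point_z gives the robot as it stands.
- The arm moves only by the tool apply_moves, never from a script. Its arguments are lists of equal length, an entry for each row: "grip": the opening, from 0 (shut) to 1 (fully open); "delta_pos": the shift along the tool's x, y, z in mm, a list of three; "turn": the turn, a rotation vector about the tool's x, y, z in rad, a list of three. In form: {"grip": [grip, ...], "delta_pos": [[dx, dy, dz], ...], "turn": [[ax, ay, az], ...]}. A call has exactly 10 rows; each row is the pose to reach, as a shift and turn from the pose commanded when the call began, along the tool's axes at that moment; what a row does not reach only later rows make up. A row lasts 1/12 s, in which the tool goes at most 41.7 mm and 7.16 degrees, less where a joint would pass 70% of its speed; a pose out of reach is approached as far as the arm can. A call with a gripper value outside its range is refused whole. The fingers move at their own pace and stop on an object; "newtons" is the grip in N (left out, the last holds). Time passes only in rows, so rows that repeat a pose let the fingers close, or fill a call up. It gives the time, the measured TCP pose, the force, the opening and the grip force at its end, in the units of the state.
- get_state(): the state, without advancing time (a new reading comes with each control period).
- get_image(name): name is "side" or "top" or "wrist"; returns (picture, depth): 400x640x3 uint8, red, green, blue; 400x640 float32, m along the optical axis (not along the pixel's ray), 0 where there is no reading.
- get_calibration(name): a dict with "mtx" (3x3 intrinsics, pixels), "extrinsics" (4x4, takes a point from world to camera coordinates); the wrist camera has in their place "T_tool_cam" (4x4, takes a point from camera to tool coordinates, whose origin is the TCP and whose axes are the flange's). Camera axes: x right, y down, z forward; pixel columns grow to the right and rows downward; lengths in m; the calibration is good to about 2 mm. The wrist camera is an equidistant fisheye: a pixel r from the principal point sees the ray r / f radians off the axis. A picture is of the moment at which its call begins: read the wrist's pose just before it. get_calibration takes no time and is no camera call.
- close_job(): hands the job in; it is judged then, once.
The state is a dict: "time": time; "q": joint angles; "joint_velocities": joint speeds; "joint_efforts": joint torques, N m; "ee_pos": TCP position; "orientation": TCP orientation; "contact_force": force on the tool from outside, world axes, zero at the start; "wrist_torque": the same for the moment, N m; "width": finger opening in m; "gripper_force": force on a finger pad.
Only numpy, scipy, OpenCV 4.12 (cv2) and the standard library are available. Lean on these libraries where they do the work, as an engineer would, in place of code of your own. Each camera call takes 0.05 s, during which the arm holds its last target. There are 200 camera calls.

## Working session

There is one attempt and no reset: what is moved stays moved. The work goes in short steps, Python scripts to look and compute and a tool call to move; the robot and the scene stay as the last step left them, time stands still between calls to the robot, and variables do not carry over. Pictures are saved under pics/ and viewed, at most 10 in all, crops included, and the job is handed in when it is done.

Besides the shell and the picture viewer there is one more tool, called after ">>>" as name(argument=value, ...), one argument or row to a line, values as JSON. apply_moves: Moves the arm, as the interface text tells. Its arguments: {"type":"object","properties":{"grip":{"type":"array","items":{"type":"number"}},"delta_pos":{"type":"array","items":{"type":"array","items":{"type":"number"}}},"turn":{"type":"array","items":{"type":"array","items":{"type":"number"}}},"newtons":{"type":"number"}},"required":["grip","delta_pos","turn"]}

```bash
mkdir -p pics; ls; cat > h.py <<'E'
import numpy as np, cv2
from cell import *
def pts(name):
    im,d=get_image(name); c=get_calibration(name); K=np.array(c["mtx"]); T=np.linalg.inv(np.array(c["extrinsics"]))
    v,u=np.mgrid[:400,:640]
    P=np.stack([(u-K[0,2])/K[0,0]*d,(v-K[1,2])/K[1,1]*d,d],-1)@T[:3,:3].T+T[:3,3]
    return im,d,P
def onplane(name,uv,z):
    c=get_calibration(name); K=np.array(c["mtx"]); T=np.linalg.inv(np.array(c["extrinsics"]))
    uv=np.atleast_2d(uv).astype(float); r=np.c_[(uv[:,0]-K[0,2])/K[0,0],(uv[:,1]-K[1,2])/K[1,1],np.ones(len(uv))]@T[:3,:3].T
    return T[:3,3]+r*((z-T[2,3])/r[:,2])[:,None]
E
python3 - <<'E'
from h import *
s=get_state();print({k:np.round(v,3) for k,v in s.items()}, hold_point_z)
for n in ["top","side"]:
    im,d=get_image(n); cv2.imwrite(f"pics/{n}0.png",im[:,:,::-1]); np.savez(f"{n}0.npz",im=im,d=d)
    T=np.linalg.inv(np.array(get_calibration(n)["extrinsics"])); print(T.round(3), get_calibration(n)["mtx"])
E
```

```text
pics
{'time': np.float64(0.0), 'q': array([ 0.995,  0.105,  0.096,  1.564, -0.   ,  1.353]), 'joint_velocities': array([ 0.001,  0.   , -0.   , -0.001,  0.001, -0.002]), 'joint_efforts': array([ 1.0000e-03, -5.5693e+01,  5.0365e+01,  1.7000e-02, -0.0000e+00,
       -0.0000e+00]), 'ee_pos': array([0.21 , 0.562, 0.231]), 'orientation': array([-3.14 , -0.   ,  2.784]), 'contact_force': array([ 0.474, -0.048, -0.297]), 'wrist_torque': array([ 0.007,  0.037, -0.042]), 'gripper_force': np.float64(0.0), 'width': np.float64(0.085)} 0.0187
[[ 1.700e-02 -9.960e-01  8.800e-02  5.030e-01]
 [-1.000e+00 -1.700e-02  1.000e-03  1.600e-02]
 [ 0.000e+00 -8.800e-02 -9.960e-01  1.018e+00]
 [ 0.000e+00  0.000e+00  0.000e+00  1.000e+00]] [[373.47749968   0.         319.31910135]
 [  0.         373.47749968 204.9834232 ]
 [  0.           0.           1.        ]]
[[-0.997 -0.055  0.049  0.543]
 [-0.073  0.644 -0.761  0.788]
 [ 0.01  -0.763 -0.646  0.732]
 [ 0.     0.     0.     1.   ]] [[414.61930185   0.         325.90119815]
 [  0.         414.61930185 196.3052104 ]
 [  0.           0.           1.        ]]
```

View pics/top0.png

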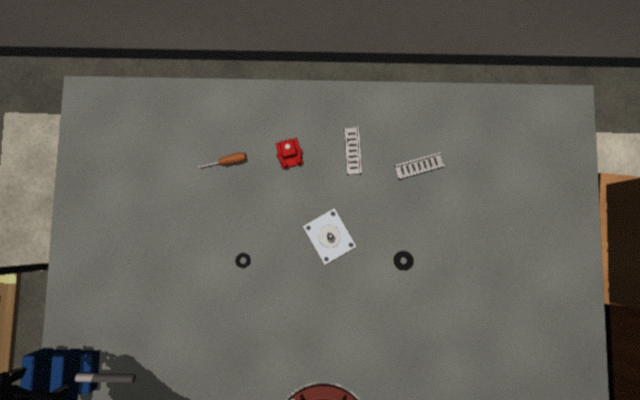

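View pics/side0.png

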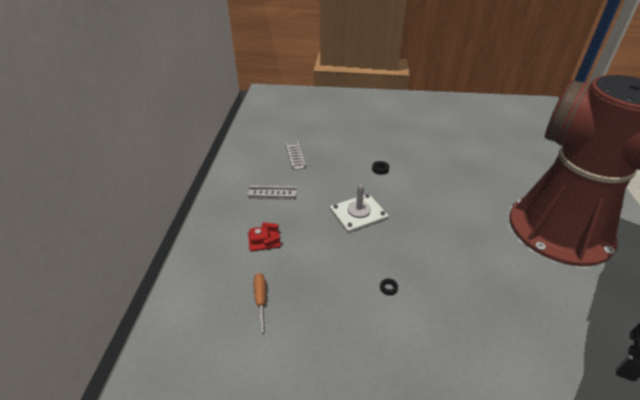

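The top view shows the narrow ring at about (243,260), the wide ring at (403,260) and the fixture at (330,237). The side view shows the wide ring at (381,168), the narrow at (389,287) and the post tip near (360,187).

```bash
python3 - <<'E'
from h import *
def blob(m,box):
    x0,y0,x1,y1=box; k=np.zeros_like(m,np.uint8);k[y0:y1,x0:x1]=m[y0:y1,x0:x1]
    c=max(cv2.findContours(k,cv2.RETR_EXTERNAL,cv2.CHAIN_APPROX_NONE)[0],key=cv2.contourArea)
    return c
for n,bx in dict(top=dict(wide=(385,240,422,280),narrow=(228,245,260,276),fix=(295,200,365,272)),
                 side=dict(wide=(365,155,397,180),narrow=(373,273,405,302),fix=(322,190,395,234))).items():
    z=np.load(n+"0.npz"); im=z["im"]; g=im.min(2)
    for k,b in bx.items():
        m=(im.max(2)<60) if k!="fix" else (g>150)
        c=blob(m,b)
        if k!="fix":
            h=.016 if k=="wide" else .012
            (u,v),ax,_=cv2.fitEllipse(c)
            print(n,k,(u,v),ax,"top",onplane(n,(u,v),h)[0].round(4),"mid",onplane(n,(u,v),h/2)[0].round(4))
        else:
            P=onplane(n,c[:,0],.014)[:,:2].astype(np.float32)
            r=cv2.minAreaRect(P*1000);print(n,k,r)
z=np.load("top0.npz"); cv2.imwrite("pics/z.png",np.hstack([cv2.resize(z["im"][205:270,295:365,::-1],None,fx=6,fy=6,interpolation=2),cv2.resize(np.load("side0.npz")["im"][175:240,325:395,::-1],None,fx=5.5,fy=6,interpolation=2)]))
E
```

```text
top wide (403.021484375, 260.29522705078125) (18.005903244018555, 18.885950088500977) top [ 0.4483 -0.2073  0.016 ] mid [ 0.4478 -0.2091  0.008 ]
top narrow (242.59698486328125, 260.0368347167969) (13.462285041809082, 13.915895462036133) top [0.4412 0.2201 0.012 ] mid [0.4409 0.2213 0.006 ]
top fix ((509.7611083984375, -9.817131042480469), (118.41280364990234, 98.54824829101562), 30.780441284179688)
side wide (380.31304931640625, 167.55313110351562) (11.736034393310547, 16.021379470825195) top [ 0.4485 -0.1977  0.016 ] mid [ 0.4475 -0.2087  0.008 ]
side narrow (388.5166015625, 286.6298828125) (15.065275192260742, 16.384023666381836) top [0.4419 0.2273 0.012 ] mid [0.441  0.2226 0.006 ]
side fix ((509.6112060546875, -8.992469787597656), (120.0156478881836, 101.26593017578125), 31.14437484741211)
```

View pics/z.png

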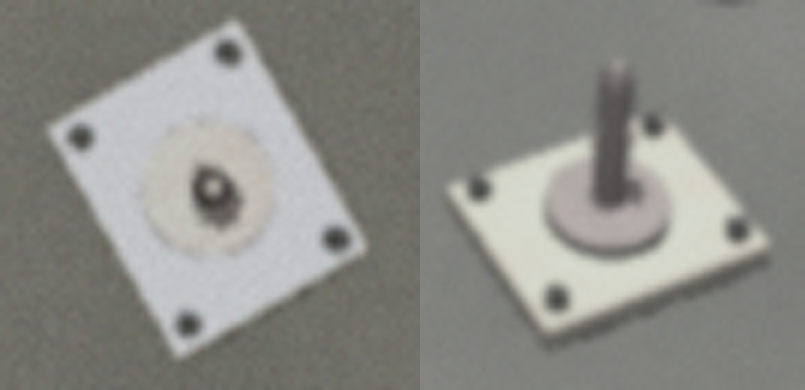

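```bash
cat >> h.py <<'E'
from scipy.spatial.transform import Rotation as Ro
def go(*targets):
    s=get_state(); p=np.array(s["ee_pos"]); R=Ro.from_euler("xyz",s["orientation"]).as_matrix()
    print("t",round(float(s["time"]),2),"at",p.round(4),"rpy",np.round(s["orientation"],3))
    for t in targets: print(t,"->",(1000*R.T@(np.array(t)-p)).round(1))
E
python3 - <<'E'
from h import *
print(onplane("top",(330.3,236.2),.096))
go((.45,.2,.2),(.5,-.05,.18),(.448,-.208,.12))
E
```

```text
[[ 0.50826663 -0.01065308  0.096     ]]
t 0.1 at [0.21   0.5617 0.2306] rpy [-3.14  -0.     2.784]
(0.45, 0.2, 0.2) -> [-351.5 -254.7   30.8]
(0.5, -0.05, 0.18) -> [-485.9 -471.4   51. ]
(0.448, -0.208, 0.12) -> [-492.6 -637.5  111.2]
```

>>> apply_moves(
  grip=[1, 1, 1, 1, 1, 1, 1, 1, 1, 1],
  delta_pos=[
    [-35, -25, 3],
    [-70, -50, 6],
    [-105, -75, 9],
    [-140, -100, 12],
    [-175, -125, 15],
    [-210, -152, 18],
    [-245, -178, 21],
    [-280, -203, 24],
    [-316, -229, 27],
    [-352, -255, 30],
  ],
  turn=[
    [0, 0, 0],
    [0, 0, 0],
    [0, 0, 0],
    [0, 0, 0],
    [0, 0, 0],
    [0, 0, 0],
    [0, 0, 0],
    [0, 0, 0],
    [0, 0, 0],
    [0, 0, 0],
  ],
)

```text
time: 0.93
ee_pos: [0.4405, 0.2138, 0.2023]
orientation: [3.141, -0.0, 2.784]
contact_force: [0.2, 0.2, -0.5]
width: 0.0852
gripper_force: 0.0
```

>>> apply_moves(
  grip=[1, 1, 1, 1, 1, 1, 1, 1, 1, 1],
  delta_pos=[
    [-14, -38, 8],
    [-28, -77, 16],
    [-42, -115, 24],
    [-56, -153, 32],
    [-71, -191, 40],
    [-85, -230, 48],
    [-99, -268, 56],
    [-113, -306, 64],
    [-127, -344, 72],
    [-141, -383, 80],
  ],
  turn=[
    [0, 0, 0],
    [0, 0, 0],
    [0, 0, 0],
    [0, 0, 0],
    [0, 0, 0],
    [0, 0, 0],
    [0, 0, 0],
    [0, 0, 0],
    [0, 0, 0],
    [0, 0, 0],
  ],
)

```text
time: 1.77
ee_pos: [0.4373, -0.1938, 0.1221]
orientation: [3.141, 0.0, 2.783]
contact_force: [1.1, -0.1, 0.3]
width: 0.0851
gripper_force: 0.0
```

```bash
python3 - <<'E'
from h import *
go((.448,-.208,.12),(.448,-.208,.0))
im,d=get_image("wrist"); cv2.imwrite("pics/w1.png",im[:,:,::-1]); c=get_calibration("wrist"); print(c)
E
```

```text
t 1.77 at [ 0.4373 -0.1938  0.1221] rpy [3.141 0.    2.783]
(0.448, -0.208, 0.12) -> [-15.   -9.5   2.1]
(0.448, -0.208, 0.0) -> [-15.   -9.6 122.1]
{'mtx': array([[309.70691629,   0.        , 321.34765506],
       [  0.        , 309.70691629, 202.16643583],
       [  0.        ,   0.        ,   1.        ]]), 'T_tool_cam': array([[-2.67946731e-04, -9.58986455e-01, -2.83451773e-01,
         7.27662146e-02],
       [ 9.99999917e-01, -3.43689196e-04,  2.17485232e-04,
        -1.07923450e-03],
       [-3.05984704e-04, -2.83451691e-01,  9.58986468e-01,
        -1.43395569e-01],
       [ 0.00000000e+00,  0.00000000e+00,  0.00000000e+00,
         1.00000000e+00]])}
```

View pics/w1.png

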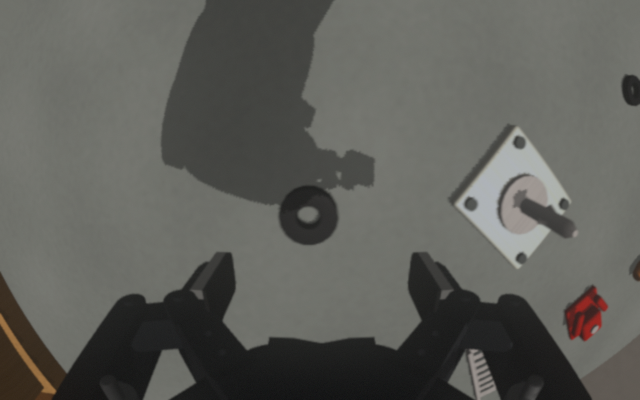

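The wrist view shows the wide ring at (308,214) and the fixture boss at (523,205).

```bash
cat >> h.py <<'E'
def wray(uv,z,s=None):
    s=s or get_state(); c=get_calibration("wrist"); K=c["mtx"]; T=np.array(c["T_tool_cam"])
    uv=np.atleast_2d(uv).astype(float); a=(uv-K[:2,2])/K[0,0]; th=np.linalg.norm(a,axis=1)[:,None]
    r=np.c_[a/th*np.sin(th),np.cos(th)]
    R=Ro.from_euler("xyz",s["orientation"]).as_matrix(); A=R@T[:3,:3]; o=np.array(s["ee_pos"])+R@T[:3,3]
    r=r@A.T; return o+r*((z-o[2])/r[:,2])[:,None]
E
python3 - <<'E'
from h import *
go((.448,-.208,.12),(.448,-.208,.0))
s=get_state(); im,d=get_image("wrist")
m=(im.max(2)<60).astype(np.uint8); k=np.zeros_like(m); k[175:255,265:350]=m[175:255,265:350]
# ring incl. shadow: use hole contour + outer
for c in cv2.findContours(k,cv2.RETR_CCOMP,cv2.CHAIN_APPROX_NONE)[0]:
    if len(c)<15: continue
    for z in (.016,.008,0):
        P=wray(c[:,0],z,s)[:,:2]*1000; print(z,cv2.minEnclosingCircle(P.astype(np.float32)),len(c))
# boss top
print("boss",wray((523,205),.022,s), "tip",wray((571,229),.096,s))
E
```

```text
t 1.82 at [ 0.4367 -0.1999  0.1204] rpy [-3.139  0.     2.779]
(0.448, -0.208, 0.12) -> [-13.4  -3.6   0.4]
(0.448, -0.208, 0.0) -> [-13.4  -3.3 120.4]
0.016 ((444.4908447265625, -209.07144165039062), 26.773052215576172) 168
0.008 ((446.94671630859375, -210.17916870117188), 27.637331008911133) 168
0 ((449.4024658203125, -211.2870330810547), 28.50154685974121) 168
0.016 ((444.0545654296875, -208.83837890625), 10.1644926071167) 59
0.008 ((446.49627685546875, -209.93870544433594), 10.492603302001953) 59
0 ((448.93798828125, -211.03903198242188), 10.820719718933105) 59
boss [[ 0.50581078 -0.02163     0.022     ]] tip [[ 0.50131423 -0.02354277  0.096     ]]
```

>>> apply_moves(
  grip=[1, 1, 1, 1, 1, 1, 1, 1, 1, 1],
  delta_pos=[
    [0, 0, 0],
    [0, 0, 10],
    [0, 0, 20],
    [0, 0, 30],
    [0, 0, 40],
    [0, 0, 50],
    [0, 0, 60],
    [0, 0, 70],
    [0, 0, 70],
    [0, 0, 70],
  ],
  turn=[
    [0, 0, 0],
    [0, 0, 0],
    [0, 0, 0],
    [0, 0, 0],
    [0, 0, 0],
    [0, 0, 0],
    [0, 0, 0],
    [0, 0, 0],
    [0, 0, 0],
    [0, 0, 0],
  ],
)

```text
time: 2.7
ee_pos: [0.4375, -0.1915, 0.052]
orientation: [3.141, -0.001, 2.784]
contact_force: [-0.4, 0.3, 0.1]
width: 0.0852
gripper_force: 0.0
```

```bash
python3 - <<'E'
from h import *
go((.447,-.2085,.0))
s=get_state(); im,d=get_image("wrist")
m=(im.max(2)<60).astype(np.uint8)
n,l,st,ce=cv2.connectedComponentsWithStats(m)
for c in cv2.findContours(m,cv2.RETR_CCOMP,cv2.CHAIN_APPROX_NONE)[0]:
    if len(c)<15: continue
    print(len(c),c[:,0].min(0),c[:,0].max(0))
    for z in (.016,.0):
        P=wray(c[:,0],z,s)[:,:2]*1000; print(z,cv2.minEnclosingCircle(P.astype(np.float32)))
E
```

```text
t 2.7 at [ 0.4375 -0.1915  0.052 ] rpy [ 3.141e+00 -1.000e-03  2.784e+00]
(0.447, -0.2085, 0.0) -> [-14.9 -12.7  51.9]
33 [ 28 387] [ 41 399]
0.016 ((560.4882202148438, -739.95068359375), 16.281442642211914)
0.0 ((577.5478515625, -791.0225219726562), 17.733064651489258)
27 [ 12 366] [ 23 379]
0.016 ((514.7401123046875, -739.8977661132812), 14.417579650878906)
0.0 ((527.7210083007812, -790.9649047851562), 15.703059196472168)
17 [  0 349] [  7 357]
0.016 ((476.1418762207031, -737.7698364257812), 10.364967346191406)
0.0 ((485.68145751953125, -788.647216796875), 11.289008140563965)
32 [599 347] [606 363]
0.016 ((737.783935546875, 81.35914611816406), 16.94520378112793)
0.0 ((770.65087890625, 103.51332092285156), 18.45598602294922)
16 [554 287] [560 294]
0.016 ((567.3619384765625, -19.18088722229004), 3.910325527191162)
0.0 ((585.0343017578125, -5.990718841552734), 4.258979797363281)
1705 [ 52 253] [590 399]
0.016 ((713.5526123046875, -296.3993835449219), 413.0673522949219)
0.0 ((744.2591552734375, -307.92523193359375), 449.8954162597656)
16 [503 226] [508 234]
0.016 ((484.0771484375, -69.66081237792969), 3.2176575660705566)
0.0 ((494.3241882324219, -60.9712028503418), 3.5045275688171387)
17 [604 222] [608 230]
0.016 ((529.004150390625, 45.826698303222656), 3.880162477493286)
0.0 ((543.2567749023438, 64.81292724609375), 4.226093769073486)
220 [263 210] [340 286]
0.016 ((444.5072326660156, -208.31837463378906), 27.415569305419922)
0.0 ((451.226318359375, -211.9911346435547), 29.859893798828125)
70 [287 239] [317 259]
0.016 ((443.19427490234375, -207.85128784179688), 9.62551212310791)
0.0 ((449.7962646484375, -211.482421875), 10.483684539794922)
20 [563 148] [566 158]
0.016 ((446.18634033203125, -4.489173889160156), 3.8200900554656982)
0.0 ((453.05511474609375, 10.010974884033203), 4.160669326782227)
```

>>> apply_moves(
  grip=[1, 1, 1, 1, 1, 1, 1, 1, 1, 1],
  delta_pos=[
    [-7, -6, 0],
    [-14.5, -12.5, 5],
    [-14.5, -12.5, 15],
    [-14.5, -12.5, 25],
    [-14.5, -12.5, 35],
    [-14.5, -12.5, 43],
    [-14.5, -12.5, 50],
    [-14.5, -12.5, 51],
    [-14.5, -12.5, 51],
    [-14.5, -12.5, 51],
  ],
  turn=[
    [0, 0, 0],
    [0, 0, 0],
    [0, 0, 0],
    [0, 0, 0],
    [0, 0, 0],
    [0, 0, 0],
    [0, 0, 0],
    [0, 0, 0],
    [0, 0, 0],
    [0, 0, 0],
  ],
)

```text
time: 3.58
ee_pos: [0.4473, -0.2087, 0.0019]
orientation: [-3.142, 0.0, 2.784]
contact_force: [-0.7, -0.2, -0.2]
width: 0.0855
gripper_force: 0.0
```

>>> apply_moves(
  grip=[0.5, 0.5, 0.5, 0.5, 0.5, 0.5, 0.5, 0.5, 0.5, 0.5],
  delta_pos=[
    [0, 0, 0],
    [0, 0, 0],
    [0, 0, 0],
    [0, 0, 0],
    [0, 0, 0],
    [0, 0, 0],
    [0, 0, 0],
    [0, 0, 0],
    [0, 0, 0],
    [0, 0, 0],
  ],
  turn=[
    [0, 0, 0],
    [0, 0, 0],
    [0, 0, 0],
    [0, 0, 0],
    [0, 0, 0],
    [0, 0, 0],
    [0, 0, 0],
    [0, 0, 0],
    [0, 0, 0],
    [0, 0, 0],
  ],
  newtons=60,
)

```text
time: 4.42
ee_pos: [0.4477, -0.2091, 0.0025]
orientation: [-3.141, 0.001, 2.784]
contact_force: [-0.2, 1.0, 5.5]
width: 0.0485
gripper_force: 62.5
```

```bash
python3 - <<'E'
from h import *
go((.5092,-.0094,.12)); print(get_state()["contact_force"])
im,d=get_image("wrist"); cv2.imwrite("pics/w2.png",im[:,:,::-1])
E
```

```text
t 4.42 at [ 0.4477 -0.2091  0.0025] rpy [-3.141e+00  1.000e-03  2.784e+00]
(0.5092, -0.0094, 0.12) -> [  12.2  208.6 -117.6]
[-0.18783451  0.9508029   5.49958082]
```

View pics/w2.png

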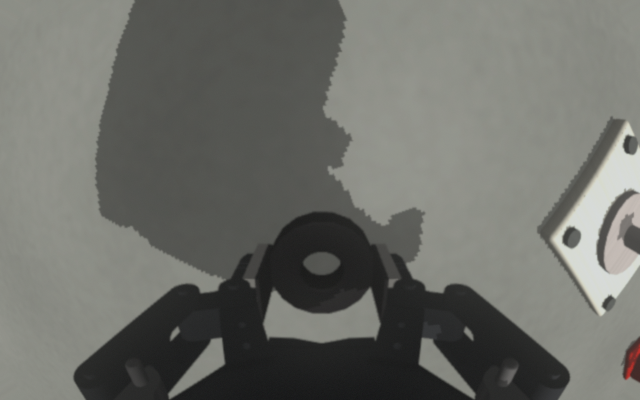

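The ring is between the pads, with its bore at (321,264). I'll check whether it is centred.

```bash
python3 - <<'E'
from h import *
s=get_state(); R=Ro.from_euler("xyz",s["orientation"]).as_matrix()
im=cv2.imread("pics/w2.png")
def tool(uv,z): return ((wray(uv,z,s)-s["ee_pos"])@R*1000).round(1)
print("hole top",tool((321,264),.016),"L,R edges",tool([(271,262),(373,262)],.016),"front/back",tool([(321,212),(321,312)],.016),tool((321,212),0))
print("pads",tool([(383,245),(385,290),(258,245),(258,285)],.016))
E
```

```text
hole top [[  3.9  -1.2 -13.4]] L,R edges [[  4.7 -25.  -13.4]
 [  4.7  23.5 -13.5]] front/back [[ 29.8  -1.2 -13.5]
 [-24.4  -1.2 -13.4]] [[24.6 -1.2  2.5]]
pads [[ 13.6  27.7 -13.5]
 [-11.5  30.8 -13.4]
 [ 13.6 -30.6 -13.4]
 [ -8.5 -32.5 -13.4]]
```

>>> apply_moves(
  grip=[0.5, 0.5, 0.5, 0.5, 0.5, 0.5, 0.5, 0.5, 0.5, 0.5],
  delta_pos=[
    [0, 0, -20],
    [0, 0, -45],
    [0, 0, -75],
    [0, 0, -105],
    [0, 0, -125],
    [0, 0, -125],
    [2, 30, -125],
    [4, 60, -125],
    [6, 90, -125],
    [8, 120, -125],
  ],
  turn=[
    [0, 0, 0],
    [0, 0, 0],
    [0, 0, 0],
    [0, 0, 0],
    [0, 0, 0],
    [0, 0, 0],
    [0, 0, 0],
    [0, 0, 0],
    [0, 0, 0],
    [0, 0, 0],
  ],
)

```text
time: 5.3
ee_pos: [0.4816, -0.0922, 0.1259]
orientation: [3.141, -0.001, 2.783]
contact_force: [0.1, -0.4, -0.9]
width: 0.0486
gripper_force: 62.3
```

>>> apply_moves(
  grip=[0.5, 0.5, 0.5, 0.5, 0.5, 0.5, 0.5, 0.5, 0.5, 0.5],
  delta_pos=[
    [1, 20, 0],
    [2, 45, 0],
    [3, 65, 0],
    [4, 80, 0],
    [4, 88, 0],
    [4, 88, 0],
    [4, 88, 0],
    [4, 88, 0],
    [4, 88, 0],
    [4, 88, 0],
  ],
  turn=[
    [0, 0, 0],
    [0, 0, 0],
    [0, 0, 0],
    [0, 0, 0],
    [0, 0, 0],
    [0, 0, 0],
    [0, 0, 0],
    [0, 0, 0],
    [0, 0, 0],
    [0, 0, 0],
  ],
)

```text
time: 6.13
ee_pos: [0.5086, -0.0104, 0.1267]
orientation: [-3.142, 0.0, 2.783]
contact_force: [0.1, 0.0, -0.3]
width: 0.0489
gripper_force: 62.3
```

```bash
python3 - <<'E'
from h import *
go((.5092,-.0094,.12)); print(get_state()["width"])
im,d=get_image("wrist"); a=cv2.resize(im[180:340,200:440,::-1],(400,267)); 
b=get_image("side")[0]; b=cv2.resize(b[130:250,290:430,::-1],(311,267)); cv2.imwrite("pics/w3.png",np.hstack([a,b]))
cv2.imwrite("pics/wfull.png",im[:,:,::-1])
E
```

```text
t 6.13 at [ 0.5086 -0.0104  0.1267] rpy [-3.142  0.     2.783]
(0.5092, -0.0094, 0.12) -> [-0.2  1.1  6.7]
0.04889408083223528
```

View pics/w3.png

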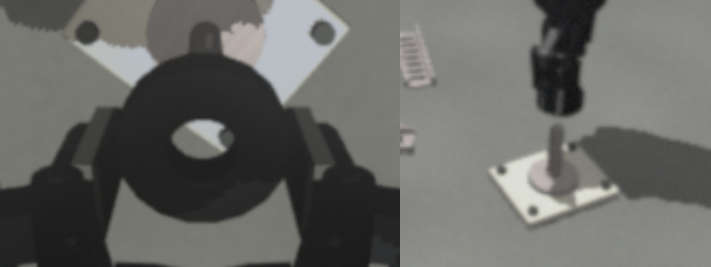

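The ring bore, crop (202,139), and the post, x of about 205, line up sideways. The side crop has the ring centred over the post at x 557. Descending.

>>> apply_moves(
  grip=[0.5, 0.5, 0.5, 0.5, 0.5, 0.5, 0.5, 0.5, 0.5, 0.5],
  delta_pos=[
    [0, 0.5, 8],
    [0, 0.5, 16],
    [0, 0.5, 24],
    [0, 0.5, 30],
    [0, 0.5, 36],
    [0, 0.5, 42],
    [0, 0.5, 48],
    [0, 0.5, 54],
    [0, 0.5, 60],
    [0, 0.5, 60],
  ],
  turn=[
    [0, 0, 0],
    [0, 0, 0],
    [0, 0, 0],
    [0, 0, 0],
    [0, 0, 0],
    [0, 0, 0],
    [0, 0, 0],
    [0, 0, 0],
    [0, 0, 0],
    [0, 0, 0],
  ],
)

```text
time: 7.07
ee_pos: [0.5082, -0.0089, 0.0653]
orientation: [-3.142, -0.002, 2.784]
contact_force: [-0.1, -0.6, 0.6]
width: 0.0491
gripper_force: 62.3
```

>>> apply_moves(
  grip=[0.5, 0.5, 0.5, 0.5, 0.5, 0.5, 0.5, 0.5, 0.5, 0.5],
  delta_pos=[
    [0, 0, 3],
    [0, 0, 6],
    [0, 0, 9],
    [0, 0, 12],
    [0, 0, 15],
    [0, 0, 18],
    [0, 0, 21],
    [0, 0, 24],
    [0, 0, 27],
    [0, 0, 27],
  ],
  turn=[
    [0, 0, 0],
    [0, 0, 0],
    [0, 0, 0],
    [0, 0, 0],
    [0, 0, 0],
    [0, 0, 0],
    [0, 0, 0],
    [0, 0, 0],
    [0, 0, 0],
    [0, 0, 0],
  ],
  newtons=90,
)

```text
time: 7.9
ee_pos: [0.508, -0.009, 0.0384]
orientation: [-3.141, -0.002, 2.784]
contact_force: [-0.4, -0.4, -0.8]
width: 0.0477
gripper_force: 94.1
```

>>> apply_moves(
  grip=[1, 1, 1, 1, 1, 1, 1, 1, 1, 1],
  delta_pos=[
    [0, 0, 0],
    [0, 0, 0],
    [0, 0, 0],
    [0, 0, 0],
    [0, 0, 0],
    [0, 0, 0],
    [0, 0, -10],
    [0, 0, -20],
    [0, 0, -30],
    [0, 0, -40],
  ],
  turn=[
    [0, 0, 0],
    [0, 0, 0],
    [0, 0, 0],
    [0, 0, 0],
    [0, 0, 0],
    [0, 0, 0],
    [0, 0, 0],
    [0, 0, 0],
    [0, 0, 0],
    [0, 0, 0],
  ],
)

```text
time: 8.73
ee_pos: [0.5094, -0.0093, 0.0814]
orientation: [3.141, 0.001, 2.784]
contact_force: [-0.2, 0.0, 0.5]
width: 0.0858
gripper_force: 0.0
```

>>> apply_moves(
  grip=[1, 1, 1, 0.34, 0.34, 0.34, 0.34, 0.34, 0.34, 0.34],
  delta_pos=[
    [0, 0, -15],
    [0, 0, -30],
    [0, 0, -35],
    [0, 0, -35],
    [0, 0, -35],
    [0, 0, -35],
    [0, 0, -35],
    [0, 0, -35],
    [0, 0, -35],
    [0, 0, -35],
  ],
  turn=[
    [0, 0, 0],
    [0, 0, 0],
    [0, 0, 0],
    [0, 0, 0],
    [0, 0, 0],
    [0, 0, 0],
    [0, 0, 0],
    [0, 0, 0],
    [0, 0, 0],
    [0, 0, 0],
  ],
)

```text
time: 9.57
ee_pos: [0.5087, -0.0091, 0.1143]
orientation: [3.142, -0.001, 2.784]
contact_force: [-0.4, 0.1, -0.9]
width: 0.0287
gripper_force: 0.0
```

```bash
python3 - <<'E'
from h import *
go((.5092,-.0094,.12)); print(get_state()["width"])
im,d=get_image("wrist"); a=cv2.resize(im[130:350,160:480,::-1],(420,289)); 
b=get_image("side")[0]; b=cv2.resize(b[150:250,290:430,::-1],(380,271)); b=np.pad(b,((0,18),(0,0),(0,0)));cv2.imwrite("pics/w4.png",np.hstack([a,b]))
E
```

```text
t 9.57 at [ 0.5087 -0.0091  0.1143] rpy [ 3.142e+00 -1.000e-03  2.784e+00]
(0.5092, -0.0094, 0.12) -> [-0.5 -0.1 -5.7]
0.02865684061610688
```

View pics/w4.png

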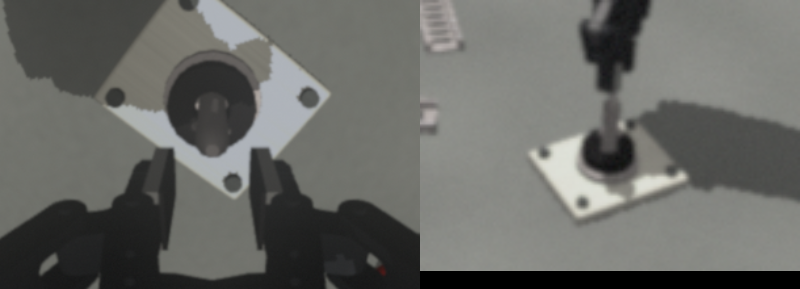

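The wrist crop shows the wide ring down around the post with the post tip at (212,150), centred between the fingers. The side crop shows it on the boss. I'll press from the top to make sure it seats.

>>> apply_moves(
  grip=[0.34, 0.34, 0.34, 0.34, 0.34, 0.34, 0.34, 0.34, 0.34, 0.34],
  delta_pos=[
    [0, 0, 10],
    [0, 0, 20],
    [0, 0, 30],
    [0, 0, 40],
    [0, 0, 50],
    [0, 0, 58],
    [0, 0, 64],
    [0, 0, 68],
    [0, 0, 70],
    [0, 0, 72],
  ],
  turn=[
    [0, 0, 0],
    [0, 0, 0],
    [0, 0, 0],
    [0, 0, 0],
    [0, 0, 0],
    [0, 0, 0],
    [0, 0, 0],
    [0, 0, 0],
    [0, 0, 0],
    [0, 0, 0],
  ],
)

```text
time: 10.5
ee_pos: [0.5091, -0.0092, 0.0427]
orientation: [3.142, 0.0, 2.784]
contact_force: [0.5, 0.2, -0.2]
width: 0.029
gripper_force: 0.0
```

>>> apply_moves(
  grip=[0.34, 0.34, 0.34, 0.34, 0.34, 0.34, 0.34, 0.34, 0.34, 0.34],
  delta_pos=[
    [0, 0, 0.5],
    [0, 0, 1],
    [0, 0, 1.5],
    [0, 0, 2],
    [0, 0, 2.5],
    [0, 0, 3],
    [0, 0, 3.5],
    [0, 0, 4],
    [0, 0, 4],
    [0, 0, 4],
  ],
  turn=[
    [0, 0, 0],
    [0, 0, 0],
    [0, 0, 0],
    [0, 0, 0],
    [0, 0, 0],
    [0, 0, 0],
    [0, 0, 0],
    [0, 0, 0],
    [0, 0, 0],
    [0, 0, 0],
  ],
)

```text
time: 11.33
ee_pos: [0.5089, -0.0091, 0.0387]
orientation: [3.142, -0.0, 2.784]
contact_force: [0.2, 1.0, 0.4]
width: 0.0291
gripper_force: 0.0
```

>>> apply_moves(
  grip=[0.34, 0.34, 0.34, 0.34, 0.34, 0.34, 0.34, 0.34, 0.34, 0.34],
  delta_pos=[
    [0, 0, 0.5],
    [0, 0, 1],
    [0, 0, 1.5],
    [0, 0, 2],
    [0, 0, 2.5],
    [0, 0, 3],
    [0, 0, 3.5],
    [0, 0, 3.5],
    [0, 0, 3.5],
    [0, 0, 3.5],
  ],
  turn=[
    [0, 0, 0],
    [0, 0, 0],
    [0, 0, 0],
    [0, 0, 0],
    [0, 0, 0],
    [0, 0, 0],
    [0, 0, 0],
    [0, 0, 0],
    [0, 0, 0],
    [0, 0, 0],
  ],
)

```text
time: 12.17
ee_pos: [0.5091, -0.0092, 0.0376]
orientation: [-3.141, 0.001, 2.784]
contact_force: [-11.8, 2.2, 24.8]
width: 0.0289
gripper_force: 12.1
```

>>> apply_moves(
  grip=[0.34, 0.34, 0.34, 0.34, 0.5, 1, 1, 1, 1, 1],
  delta_pos=[
    [0, 0, -15],
    [0, 0, -40],
    [0, 0, -70],
    [0, 0, -95],
    [0, 0, -100],
    [20, 27, -100],
    [40, 54, -100],
    [60, 80, -100],
    [80, 107, -100],
    [100, 134, -100],
  ],
  turn=[
    [0, 0, 0],
    [0, 0, 0],
    [0, 0, 0],
    [0, 0, 0],
    [0, 0, 0],
    [0, 0, 0],
    [0, 0, 0],
    [0, 0, 0],
    [0, 0, 0],
    [0, 0, 0],
  ],
)

```text
time: 13.0
ee_pos: [0.4615, 0.1527, 0.1349]
orientation: [3.142, -0.0, 2.783]
contact_force: [0.5, -0.1, -0.6]
width: 0.0854
gripper_force: 0.0
```

>>> apply_moves(
  grip=[1, 1, 1, 1, 1, 1, 1, 1, 1, 1],
  delta_pos=[
    [20, 27, 0],
    [38, 50, 0],
    [44.5, 58.5, 10],
    [44.5, 58.5, 25],
    [44.5, 58.5, 40],
    [44.5, 58.5, 55],
    [44.5, 58.5, 65],
    [44.5, 58.5, 65],
    [44.5, 58.5, 65],
    [44.5, 58.5, 65],
  ],
  turn=[
    [0, 0, 0],
    [0, 0, 0],
    [0, 0, 0],
    [0, 0, 0],
    [0, 0, 0],
    [0, 0, 0],
    [0, 0, 0],
    [0, 0, 0],
    [0, 0, 0],
    [0, 0, 0],
  ],
)

```text
time: 13.83
ee_pos: [0.4415, 0.2216, 0.0709]
orientation: [3.141, 0.001, 2.783]
contact_force: [0.4, -0.9, 0.8]
width: 0.0851
gripper_force: 0.0
```

```bash
python3 - <<'E'
from h import *
go((.4412,.2218,0))
s=get_state(); im,d=get_image("wrist"); cv2.imwrite("pics/w5.png",im[:,:,::-1])
m=(im.max(2)<60).astype(np.uint8)
for c in cv2.findContours(m,cv2.RETR_CCOMP,cv2.CHAIN_APPROX_NONE)[0]:
    if len(c)<40: continue
    for z in (.012,.0):
        P=wray(c[:,0],z,s)[:,:2]*1000; print(len(c),z,cv2.minEnclosingCircle(P.astype(np.float32)))
E
```

```text
t 13.83 at [0.4415 0.2216 0.0709] rpy [3.141e+00 1.000e-03 2.783e+00]
(0.4412, 0.2218, 0) -> [ 0.4  0.  70.9]
1691 0.012 ((764.5314331054688, 101.21878051757812), 469.52630615234375)
1691 0.0 ((787.7735595703125, 92.62115478515625), 497.3888854980469)
156 0.012 ((437.986572265625, 222.00701904296875), 20.46343421936035)
156 0.0 ((441.85107421875, 220.57736206054688), 21.67784881591797)
72 0.012 ((437.8764343261719, 222.3872833251953), 9.773416519165039)
72 0.0 ((441.7342224121094, 220.9801025390625), 10.353455543518066)
```

>>> apply_moves(
  grip=[1, 1, 1, 1, 1, 1, 1, 1, 1, 1],
  delta_pos=[
    [0.5, 0, 12],
    [0.5, 0, 24],
    [0.5, 0, 36],
    [0.5, 0, 48],
    [0.5, 0, 58],
    [0.5, 0, 65],
    [0.5, 0, 69],
    [0.5, 0, 69],
    [0.5, 0, 69],
    [0.5, 0, 69],
  ],
  turn=[
    [0, 0, 0],
    [0, 0, 0],
    [0, 0, 0],
    [0, 0, 0],
    [0, 0, 0],
    [0, 0, 0],
    [0, 0, 0],
    [0, 0, 0],
    [0, 0, 0],
    [0, 0, 0],
  ],
)

```text
time: 14.72
ee_pos: [0.4411, 0.2221, 0.0018]
orientation: [3.141, 0.001, 2.784]
contact_force: [0.6, 0.3, 0.2]
width: 0.0855
gripper_force: 0.0
```

>>> apply_moves(
  grip=[0.6, 0.4, 0.37, 0.37, 0.37, 0.37, 0.37, 0.37, 0.37, 0.37],
  delta_pos=[
    [0, 0, 0],
    [0, 0, 0],
    [0, 0, 0],
    [0, 0, 0],
    [0, 0, 0],
    [0, 0, 0],
    [0, 0, 0],
    [0, 0, 0],
    [0, 0, 0],
    [0, 0, 0],
  ],
  turn=[
    [0, 0, 0],
    [0, 0, 0],
    [0, 0, 0],
    [0, 0, 0],
    [0, 0, 0],
    [0, 0, 0],
    [0, 0, 0],
    [0, 0, 0],
    [0, 0, 0],
    [0, 0, 0],
  ],
  newtons=60,
)

```text
time: 15.55
ee_pos: [0.4411, 0.2221, 0.0019]
orientation: [3.141, 0.001, 2.784]
contact_force: [-0.7, -0.2, 5.6]
width: 0.0368
gripper_force: 60.5
```

>>> apply_moves(
  grip=[0.37, 0.37, 0.37, 0.37, 0.37, 0.37, 0.37, 0.37, 0.37, 0.37],
  delta_pos=[
    [0, 0, -20],
    [0, 0, -45],
    [0, 0, -75],
    [0, 0, -105],
    [0, 0, -125],
    [-10, -15, -125],
    [-30, -40, -125],
    [-50, -67, -125],
    [-70, -94, -125],
    [-90, -120, -125],
  ],
  turn=[
    [0, 0, 0],
    [0, 0, 0],
    [0, 0, 0],
    [0, 0, 0],
    [0, 0, 0],
    [0, 0, 0],
    [0, 0, 0],
    [0, 0, 0],
    [0, 0, 0],
    [0, 0, 0],
  ],
)

```text
time: 16.38
ee_pos: [0.4829, 0.0766, 0.1263]
orientation: [3.141, 0.0, 2.784]
contact_force: [0.8, -0.7, -0.9]
width: 0.037
gripper_force: 60.2
```

```bash
python3 - <<'E'
from h import *
go((.5088,-.0092,.126))
E
```

```text
t 16.38 at [0.4829 0.0766 0.1263] rpy [3.141 0.    2.784]
(0.5088, -0.0092, 0.126) -> [-54.2 -71.3   0.3]
```

>>> apply_moves(
  grip=[0.37, 0.37, 0.37, 0.37, 0.37, 0.37, 0.37, 0.37, 0.37, 0.37],
  delta_pos=[
    [-18, -24, 0],
    [-36, -48, 0],
    [-48, -63, 0],
    [-54, -71, 0],
    [-54, -71, 0],
    [-54, -71, 0],
    [-54, -71, 0],
    [-54, -71, 0],
    [-54, -71, 0],
    [-54, -71, 0],
  ],
  turn=[
    [0, 0, 0],
    [0, 0, 0],
    [0, 0, 0],
    [0, 0, 0],
    [0, 0, 0],
    [0, 0, 0],
    [0, 0, 0],
    [0, 0, 0],
    [0, 0, 0],
    [0, 0, 0],
  ],
)

```text
time: 17.22
ee_pos: [0.5084, -0.0066, 0.1262]
orientation: [3.141, 0.0, 2.785]
contact_force: [-0.4, 0.5, -0.6]
width: 0.037
gripper_force: 60.2
```

```bash
python3 - <<'E'
from h import *
go((.5090,-.0092,.126)); print(get_state()["width"])
im,d=get_image("wrist"); a=cv2.resize(im[180:340,200:440,::-1],(400,267)); 
b=get_image("side")[0]; b=cv2.resize(b[130:250,290:430,::-1],(311,267)); cv2.imwrite("pics/w6.png",np.hstack([a,b]))
E
```

```text
t 17.22 at [ 0.5084 -0.0066  0.1262] rpy [3.141 0.    2.785]
(0.509, -0.0092, 0.126) -> [-1.5 -2.2  0.2]
0.03697829982354146
```

View pics/w6.png

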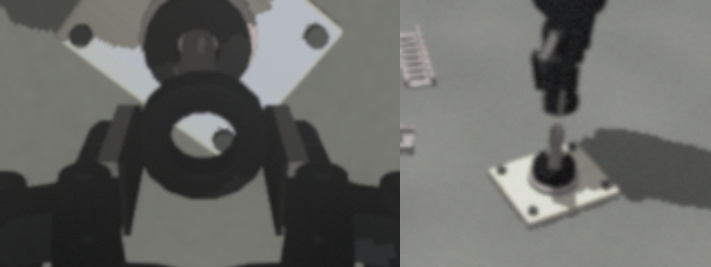

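The narrow ring is held level. In the side crop it is slightly right of the post (560 against 556), so I'll nudge it and then thread it.

>>> apply_moves(
  grip=[0.37, 0.37, 0.37, 0.37, 0.37, 0.37, 0.37, 0.37, 0.37, 0.37],
  delta_pos=[
    [-2, -2, 3],
    [-2, -2, 10],
    [-2, -2, 18],
    [-2, -2, 26],
    [-2, -2, 34],
    [-2, -2, 42],
    [-2, -2, 50],
    [-2, -2, 56],
    [-2, -2, 60],
    [-2, -2, 60],
  ],
  turn=[
    [0, 0, 0],
    [0, 0, 0],
    [0, 0, 0],
    [0, 0, 0],
    [0, 0, 0],
    [0, 0, 0],
    [0, 0, 0],
    [0, 0, 0],
    [0, 0, 0],
    [0, 0, 0],
  ],
)

```text
time: 18.15
ee_pos: [0.5091, -0.0098, 0.0651]
orientation: [-3.142, -0.001, 2.784]
contact_force: [-1.0, 0.4, 0.1]
width: 0.0369
gripper_force: 60.2
```

>>> apply_moves(
  grip=[0.37, 0.37, 0.37, 0.37, 0.37, 0.37, 0.37, 0.37, 0.37, 0.37],
  delta_pos=[
    [0, 0, 3],
    [0, 0, 6],
    [0, 0, 9],
    [0, 0, 11],
    [0, 0, 13],
    [0, 0, 15],
    [0, 0, 17],
    [0, 0, 19],
    [0, 0, 21],
    [0, 0, 22],
  ],
  turn=[
    [0, 0, 0],
    [0, 0, 0],
    [0, 0, 0],
    [0, 0, 0],
    [0, 0, 0],
    [0, 0, 0],
    [0, 0, 0],
    [0, 0, 0],
    [0, 0, 0],
    [0, 0, 0],
  ],
  newtons=90,
)

```text
time: 18.98
ee_pos: [0.5094, -0.01, 0.0435]
orientation: [-3.141, -0.001, 2.784]
contact_force: [1.0, -0.4, -0.1]
width: 0.0354
gripper_force: 90.2
```

>>> apply_moves(
  grip=[1, 1, 1, 1, 1, 1, 1, 1, 1, 1],
  delta_pos=[
    [0, 0, 0],
    [0, 0, 0],
    [0, 0, 0],
    [0, 0, 0],
    [0, 0, 0],
    [0, 0, 0],
    [0, 0, -20],
    [0, 0, -40],
    [0, 0, -60],
    [0, 0, -70],
  ],
  turn=[
    [0, 0, 0],
    [0, 0, 0],
    [0, 0, 0],
    [0, 0, 0],
    [0, 0, 0],
    [0, 0, 0],
    [0, 0, 0],
    [0, 0, 0],
    [0, 0, 0],
    [0, 0, 0],
  ],
)

```text
time: 19.82
ee_pos: [0.5107, -0.0102, 0.1167]
orientation: [3.141, 0.003, 2.784]
contact_force: [0.7, 0.9, 0.8]
width: 0.0854
gripper_force: 0.0
```

>>> apply_moves(
  grip=[0.34, 0.34, 0.34, 0.34, 0.34, 0.34, 0.34, 0.34, 0.34, 0.34],
  delta_pos=[
    [0, 0, 0],
    [0, 0, 0],
    [0, 0, 0],
    [0, 0, 0],
    [0, 0, 0],
    [0, 0, 0],
    [0, 0, 0],
    [0, 0, 0],
    [0, 0, 0],
    [0, 0, 0],
  ],
  turn=[
    [0, 0, 0],
    [0, 0, 0],
    [0, 0, 0],
    [0, 0, 0],
    [0, 0, 0],
    [0, 0, 0],
    [0, 0, 0],
    [0, 0, 0],
    [0, 0, 0],
    [0, 0, 0],
  ],
)

```text
time: 20.65
ee_pos: [0.5097, -0.01, 0.1142]
orientation: [3.141, 0.0, 2.784]
contact_force: [0.2, -0.4, -0.2]
width: 0.029
gripper_force: 0.0
```

```bash
python3 - <<'E'
from h import *
go((.5091,-.0092,.114)); print(get_state()["width"])
im,d=get_image("wrist"); a=cv2.resize(im[130:350,160:480,::-1],(420,289)); 
b=get_image("side")[0]; b=cv2.resize(b[150:250,290:430,::-1],(380,271)); b=np.pad(b,((0,18),(0,0),(0,0)));cv2.imwrite("pics/w7.png",np.hstack([a,b]))
E
```

```text
t 20.65 at [ 0.5097 -0.01    0.1142] rpy [3.141 0.    2.784]
(0.5091, -0.0092, 0.114) -> [0.9 0.5 0.2]
0.02903660987278118
```

View pics/w7.png

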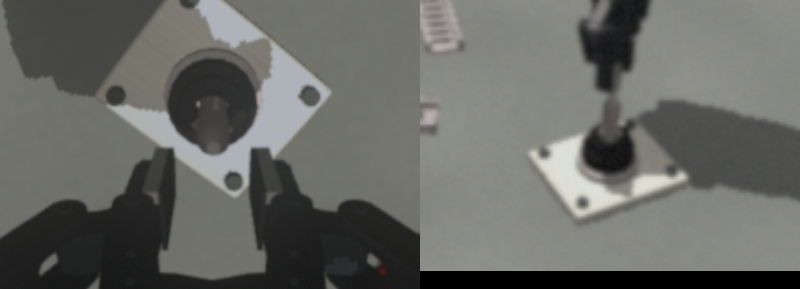

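The narrow ring is now around the post on top of the wide one, with the post tip at (212,148) between the fingers. Pressing the stack home.

>>> apply_moves(
  grip=[0.34, 0.34, 0.34, 0.34, 0.34, 0.34, 0.34, 0.34, 0.34, 0.34],
  delta_pos=[
    [1, 0.5, 10],
    [1, 0.5, 20],
    [1, 0.5, 30],
    [1, 0.5, 40],
    [1, 0.5, 48],
    [1, 0.5, 54],
    [1, 0.5, 57],
    [1, 0.5, 59],
    [1, 0.5, 60],
    [1, 0.5, 61],
  ],
  turn=[
    [0, 0, 0],
    [0, 0, 0],
    [0, 0, 0],
    [0, 0, 0],
    [0, 0, 0],
    [0, 0, 0],
    [0, 0, 0],
    [0, 0, 0],
    [0, 0, 0],
    [0, 0, 0],
  ],
)

```text
time: 21.58
ee_pos: [0.5092, -0.0092, 0.0535]
orientation: [3.141, 0.001, 2.784]
contact_force: [0.6, 0.5, 0.7]
width: 0.0292
gripper_force: 0.0
```

>>> apply_moves(
  grip=[0.34, 0.34, 0.34, 0.34, 0.34, 0.34, 0.34, 0.34, 0.34, 0.34],
  delta_pos=[
    [0, 0, 1],
    [0, 0, 2],
    [0, 0, 3],
    [0, 0, 4],
    [0, 0, 4.5],
    [0, 0, 5],
    [0, 0, 5.5],
    [0, 0, 6],
    [0, 0, 6],
    [0, 0, 6],
  ],
  turn=[
    [0, 0, 0],
    [0, 0, 0],
    [0, 0, 0],
    [0, 0, 0],
    [0, 0, 0],
    [0, 0, 0],
    [0, 0, 0],
    [0, 0, 0],
    [0, 0, 0],
    [0, 0, 0],
  ],
)

```text
time: 22.42
ee_pos: [0.5092, -0.0092, 0.0495]
orientation: [-3.141, 0.001, 2.784]
contact_force: [-9.5, 1.8, 23.7]
width: 0.0288
gripper_force: 11.0
```

>>> apply_moves(
  grip=[0.34, 0.34, 0.34, 0.34, 0.34, 0.34, 0.34, 0.34, 0.34, 0.34],
  delta_pos=[
    [0, 0, -10],
    [0, 0, -30],
    [0, 0, -60],
    [0, 0, -90],
    [20, 27, -110],
    [40, 54, -110],
    [60, 81, -110],
    [80, 108, -110],
    [90, 120, -110],
    [90, 120, -110],
  ],
  turn=[
    [0, 0, 0],
    [0, 0, 0],
    [0, 0, 0],
    [0, 0, 0],
    [0, 0, 0],
    [0, 0, 0],
    [0, 0, 0],
    [0, 0, 0],
    [0, 0, 0],
    [0, 0, 0],
  ],
)

```text
time: 23.25
ee_pos: [0.4657, 0.1375, 0.1576]
orientation: [3.141, -0.0, 2.787]
contact_force: [0.6, 0.5, -0.6]
width: 0.0293
gripper_force: 0.0
```

```bash
python3 - <<'E'
from h import *
b,d,P=pts("side"); a=cv2.resize(b[150:250,290:430,::-1],(420,300),interpolation=2)
t,d2,Q=pts("top"); c=cv2.resize(t[205:270,295:365,::-1],(323,300),interpolation=2); cv2.imwrite("pics/f.png",np.hstack([a,c]))
m=(t.max(2)<75); r=np.hypot(Q[...,0]-.509,Q[...,1]+.0093)
for lo,hi in ((.013,.018),(.021,.025)): 
    k=(r>lo)&(r<hi)&(d2>0); print(lo,k.sum(),np.percentile(Q[k][:,2],[10,50,90]).round(4))
E
```

```text
0.013 73 [0.0474 0.0493 0.0516]
0.021 82 [0.0219 0.0372 0.0404]
```

View pics/f.png

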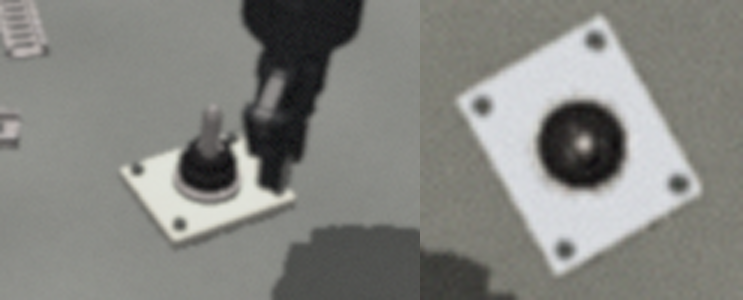

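The pictures show the stack seated and level on the boss, side crop (207,175) and top crop (582,143). Depth puts the ring tops at 49 mm and 37 mm, against the expected 50 and 38. Handing in.

```bash
python3 -c "from cell import close_job; print(close_job())"
```

```text
the job is handed in; nothing more can be done
None
```

The heel pivot stack is built: the wide bushing is on the seat with the narrow one on top, both pressed past the leaves, and the job was handed in after about 23 of the 56 s.

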